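# Turn the toy stand's swivel hook out towards the mat and hang the worry cube on it

## Robot

A 6-joint arm with a two-finger parallel gripper is mounted at the origin on the work surface. World frame = base frame: x ahead of the robot, y to its left, z up, the work surface at z = 0. Lengths are in m, angles in rad, forces in N, time in s.
With the tool pointing down it reaches from about 0.375 to 0.9 m from the base axis. Payload 3.1 kg.
Tool frame: the origin (TCP) lies between the finger pads; the fingertips stand 14 mm ahead of it and the grasp point (between the pads) lies 5 mm behind it (robot.finger_overhang is the distance from the TCP to the fingertips, in m); z points along the fingers, y is the line along which they close (so a half turn about z gives the same grasp; the last joint's range is limited). The gripper opens to 87 mm and grips with 3 to 60 N. Pads are 19 mm wide; open, the fingers measure 117 mm over their backs; the gripper's body (75 mm by 190 mm) begins 51 mm behind the grasp point.
Start: joints at [1.095, 0.527, 1.433, -0, 1.181, -0.178], TCP at [0.183, 0.598, 0.237] pointing down, gripper open.
Joint ranges: [-3.08, 3.08], [-0.75, 2.2], [0.22, 2.44], [-1.43, 4.57], [0, 2.65], [-2.85, 2.85]. Speed limits (rad/s): [2.79, 2.79, 3.14, 3.14, 3.14, 3.14].

## Interface

Orientations are given as a unit quaternion [x, y, z, w].
In Python, from rig import monitor, cams, workorder, robot gives the robot as it stands.
- The arm moves only by the tool send_rows, never from a script. Its argument "moves" is one flat list of numbers, 7 for each row, row after row: the opening, from 0 (shut) to 1 (fully open), then the shift along the world's x, y, z in cm, then the turn, a rotation vector about the world's x, y, z in rad. A call has 1 to 5 rows; each row is the pose to reach, as a shift and turn from the pose commanded when the call began; what a row does not reach only later rows make up. A row lasts 1/12 s, in which the tool goes at most 41.7 mm and 7.16 degrees, less where a joint would pass 70% of its speed; a pose out of reach is approached as far as the arm can. A call with a gripper value outside its range is refused whole. The fingers move at their own pace and stop on an object; "grip_force" is the grip in N (left out, the last holds). Time passes only in rows, so rows that repeat a pose let the fingers close. It gives the time, the measured TCP pose, the force, the opening and the grip force at its end, in the units of the state.
- monitor.get_obs(): the state, without advancing time (a new reading comes with each control period).
- cams.camera(name): name is "scene" or "top" or "wrist"; returns a dict with "pixels" (480x640x3 uint8, blue, green, red), "range_z" (480x640 float32, m along the optical axis (not along the pixel's ray), 0 where there is no reading), "fovy" (degrees; the focal length in pixels is half the picture's height over the tangent of half this angle, whatever the lens; pixels are square), "cx", "cy" (the principal point, pixels), "rvec" (rotation vector, rad) and "tvec" (3), from world to camera coordinates, as OpenCV has them; the wrist camera has in their place "hand_eye" (4x4, takes a point from camera to tool coordinates, whose origin is the TCP and whose axes are the flange's). Camera axes: x right, y down, z forward; pixel columns grow to the right and rows downward; lengths in m; the calibration is good to about 2 mm. A picture is of the moment at which its call begins: read the wrist's pose just before it.
- workorder.hand_in(): hands the job in; it is judged then, once.
The state is a dict: "time": time; "q": joint angles; "joint_velocities": joint speeds; "joint_torque": joint torques, N m; "position": TCP position; "tool_rot": TCP orientation; "ft_force": force on the tool from outside, world axes, zero at the start; "moment": the same for the moment, N m; "grip_width": finger opening in m; "grip_force": force on a finger pad.
Only numpy, scipy, OpenCV 4.12 (cv2) and the standard library are available. Lean on these libraries where they do the work, as an engineer would, in place of code of your own. Each camera call takes 0.05 s, during which the arm holds its last target. There are 200 camera calls.

## Task

The swivel hook on the toy stand is turned the wrong way. With closed fingertips gently push it round (never grip it), past the side nearest the robot, until you feel it press firmly against its hidden stop, where it faces away from the tiers and out towards the mat. Then gently hang the worry cube by its loop on that hook, so that it hangs freely, let go of it, and leave the other toys where they are.

Things in the scene. Friction and masses are not known exactly. Their poses are not given: they have to be found in the camera images.
- stand: White tiered toy stand, fixed, 280 mm along its x, with three steps along its y: lowest tier y -170..-50 mm, top 30 mm high; middle tier y -50..90 mm, 60 mm high; top tier y 90..210 mm, 90 mm high. Origin on the table (x = y = 0). It steps down towards its -y, where a thin mat lies on the table.
- hook: Steel swivel hook on a round 16 mm post on the lowest tier. Origin on the upright swivel axis at the height of the arm's centre line (187 mm); x along the arm to the tip, z up. Round arm 7 mm thick, level to x = 62 mm. Turret round the axis: 24 mm wide, 12 mm above and below the arm. Light steady friction, 0.04 N m (1 N at mid arm); stays where left. Bends if fingers or cube load it over 20 N.
- hook_arm (a point): Point on the hook arm's centre line 45 mm from the swivel axis, a good place to push. At the start the arm is 69 to 126 degrees clockwise (from above) of its stop; it turns anticlockwise to it, past the robot's side. The stop lies where the arm faces the stand's -y, within 0.2 rad either way: differs each time, hidden and not measured, must be felt. It is hard. Press on it with 3 N or more for 0.3 s.
- hook_tip (a point): Centre of the hook's round, upturned end: 70 mm from the swivel axis and 12 mm above the arm's centre line (the bar's radius is 3.5 mm). The bar slants up to it from the level arm, starting 62 mm from the axis.
- cube_loop (a point): Centre of the window in the hanging loop of the beech worry cube: an upright wooden frame on the cube's top face, 40 mm wide (along its y), 8 mm thick (x), 38 mm high. Window open along x, 24 mm wide, 30 mm high: from the cube's top face (15 mm below this point) to the 8 mm top bar (underside 15 mm above). z up. The frame's outer sides, 40 mm apart along y, can be gripped from above.
- cube_centre (a point): Centre of the worry cube itself, a 38 mm beech cube, 34 mm below the window's centre; its underside is 19 mm below this point. Loose, 50 to 100 g, standing on the middle tier at one of two places, loop up.
- gears: Green plastic gear puzzle, a 68 mm disc with three small gears on it, 22 mm high, on the middle tier; origin under its centre. Leave alone.
- spinner: Black three-lobed fidget spinner, about 74 mm over the lobes, 10 mm high, lying on the lowest tier; origin under its centre. Leave alone.
- bead: Clear glass bead, 30 mm wide, 18 mm high, on the lowest tier; origin under its centre. Leave alone.
- ball: Orange nubby ball, 56 mm wide, 52 mm high with a flattened foot, on the top tier; origin under its centre. Leave alone.
- block: Plain beech block, 40 mm cube without a loop, on the top tier; origin under its centre. Leave alone.
- tin: Aluminium jar 52 mm wide, 70 mm high, on the mat; origin under its centre. Leave alone.
Not all that is in view belongs to the job. What is shaped like the part that bears cube_loop but blue is not meant.

How it is judged:
By the outcome, as a careful person would: the job done as asked, in the order asked, and still so for the second after the job is handed in, with the robot touching nothing.
It also fails if it takes over 72 s, if anything falls off the work surface, if the arm or the gripper's body presses on something with over 40 N, if the wrist force passes 120 N, or if a joint passes its speed limit or range.

## Working session

There is one attempt and no reset: what is moved stays moved. The work goes in short steps, Python scripts to look and compute and a tool call to move; the robot and the scene stay as the last step left them, time stands still between calls to the robot, and variables do not carry over. Pictures are saved under pics/ and viewed, at most 10 in all, crops included, and the job is handed in when it is done.

Besides the shell and the picture viewer there is one more tool, called by a JSON object that holds its "fn" and its "kwargs". send_rows: Moves the arm, as the interface text tells. Its arguments: {"type":"object","properties":{"moves":{"type":"array","items":{"type":"number"}},"grip_force":{"type":"number"}},"required":["moves"]}

```bash
mkdir -p pics; ls
cat > h.py <<'E'
import numpy as np, cv2
from scipy.spatial.transform import Rotation as R
from rig import monitor, cams, workorder, robot
def look(name):
    o=monitor.get_obs(); c=cams.camera(name)
    f=240/np.tan(np.radians(c["fovy"])/2)
    z=c["range_z"]; v,u=np.mgrid[:480,:640]
    P=np.stack([(u-c["cx"])/f*z,(v-c["cy"])/f*z,z],-1)
    if "hand_eye" in c:
        T=np.array(c["hand_eye"]); Q=P@T[:3,:3].T+T[:3,3]
        W=Q@R.from_quat(o["tool_rot"]).as_matrix().T+np.array(o["position"])
    else:
        M=cv2.Rodrigues(np.array(c["rvec"],float))[0]; W=(P-np.array(c["tvec"]).ravel())@M
    W[z==0]=np.nan
    return c["pixels"],W,o
E
python3 - <<'E'
from h import *
for n in("scene","top"):
    p,W,o=look(n); cv2.imwrite(f"pics/{n}0.png",p); np.save(f"{n}0.npy",W)
print(o)
E
```

```text
pics
{'time': 0.05, 'q': array([ 1.09549177e+00,  5.28454481e-01,  1.43384232e+00, -1.36504464e-05,
        1.18137578e+00, -1.78453236e-01]), 'joint_velocities': array([-0.0021109 , -0.00154705,  0.00065784, -0.00023142,  0.00075586,
       -0.00043837]), 'joint_torque': array([ 2.62673484e-04, -4.41370225e+01, -1.77342153e+01,  6.36593043e-02,
        5.34027920e-02, -2.90134653e-05]), 'position': array([0.18245696, 0.59707827, 0.23559784]), 'tool_rot': array([ 1.47878635e-01,  9.89004968e-01, -9.86922929e-04, -3.27943228e-04]), 'ft_force': array([ 0.68204429,  0.0987184 , -0.70067763]), 'moment': array([-0.04524369,  0.05460527,  0.01974032]), 'grip_force': 0.0, 'grip_width': 0.08726661290914195}
```

View pics/scene0.png

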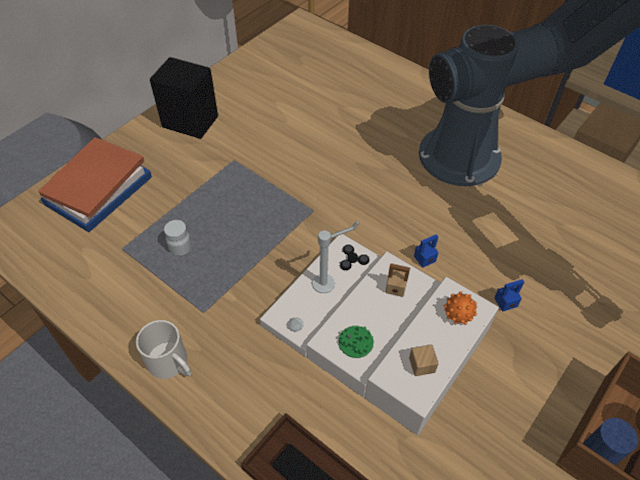

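View pics/top0.png

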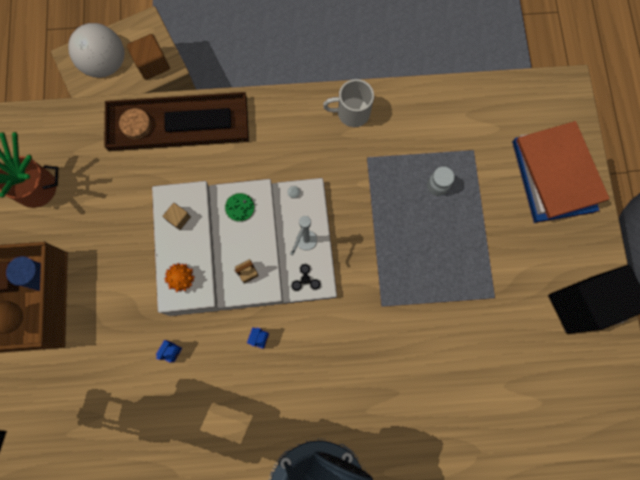

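The scene shows the stand with the hook post at (323,280) and its arm tip at (356,226). The beech cube with its loop is on the middle tier at (398,280). From above, the hook turret is at (304,222), the arm points down-left to (293,252), the cube is at (246,271), and the spinner at (306,279) lies under the arm's sweep.

Run:
```python
from h import *
np.set_printoptions(precision=4,suppress=True)
W=np.load("top0.npy"); S=np.load("scene0.npy")
print("px",W[222,304],W[252,293],W[271,246],W[207,239],W[279,306],W[340,258],W[192,293])
for n,A in(("top",W),("scene",S)):
    P=A.reshape(-1,3);P=P[~np.isnan(P[:,0])]
    box=(P[:,0]>.3)&(P[:,0]<.75)&(P[:,1]>-.2)&(P[:,1]<.35)
    P=P[box]
    # tier tops
    for h in(.03,.06,.09):
        q=P[abs(P[:,2]-h)<.004]; r=cv2.minAreaRect((q[:,:2]*1000).astype(np.float32)); print(n,h,len(q),r)
    k=P[(P[:,2]>.165)&(P[:,2]<.215)]
    print("hook",len(k)); print(k[np.argsort(k[:,0])][::max(1,len(k)//25)])
    c=P[(P[:,2]>.067)&(P[:,2]<.15)&(abs(P[:,0]-W[271,246][0])<.05)&(abs(P[:,1]-W[271,246][1])<.05)]
    for lo,hi in((.067,.094),(.094,.102),(.104,.13),(.13,.15)):
        q=c[(c[:,2]>lo)&(c[:,2]<hi)]
        if len(q)>3: print("cube",lo,len(q),q.mean(0),cv2.minAreaRect((q[:,:2]*1000).astype(np.float32)))
```

```text
px [ 0.5374 -0.0098  0.198 ] [0.4782 0.0157 0.1992] [0.4663 0.121  0.0946] [0.615  0.1325 0.0741] [ 0.4486 -0.0045  0.0394] [0.3233 0.1087 0.0347] [0.6489 0.0113 0.0504]
top 0.03 4809 ((452.60693359375, 76.15946960449219), (274.615478515625, 516.1735229492188), 49.224609375)
top 0.06 6245 ((472.30615234375, 139.53546142578125), (252.81192016601562, 436.9078369140625), 70.48625946044922)
top 0.09 5446 ((538.296875, 150.7479248046875), (280.95355224609375, 332.2847595214844), 2.0678775310516357)
hook 230
[[ 0.4719  0.0198  0.2024]
 [ 0.4781  0.0214  0.2019]
 [ 0.4836  0.0156  0.1926]
 [ 0.4889  0.0175  0.1872]
 [ 0.4931  0.0091  0.1931]
 [ 0.498   0.0089  0.1893]
 [ 0.502   0.0067  0.1887]
 [ 0.5077  0.0063  0.1906]
 [ 0.5126  0.0041  0.1863]
 [ 0.5176 -0.0003  0.19  ]
 [ 0.5227 -0.0045  0.1846]
 [ 0.5269 -0.0069  0.1917]
 [ 0.5279 -0.0087  0.1791]
 [ 0.5294 -0.0112  0.1968]
 [ 0.5304 -0.0013  0.1954]
 [ 0.5321 -0.0095  0.2026]
 [ 0.5335  0.0003  0.2   ]
 [ 0.5348 -0.0057  0.2011]
 [ 0.5364 -0.0037  0.1956]
 [ 0.5377 -0.0198  0.2016]
 [ 0.5393 -0.0216  0.1797]
 [ 0.5405 -0.002   0.1958
[... 1589 characters left out ...]
1997]
 [ 0.5459 -0.0162  0.1976]
 [ 0.5468  0.0014  0.2007]
 [ 0.5473 -0.0053  0.1926]
 [ 0.5487 -0.0113  0.1827]
 [ 0.5494 -0.006   0.1941]]
cube 0.067 147 [0.4846 0.1296 0.0813] ((485.86407470703125, 108.313232421875), (75.00065612792969, 35.32193374633789), 83.8558120727539)
cube 0.094 233 [0.4711 0.1248 0.0987] ((468.83587646484375, 123.53115844726562), (39.274078369140625, 38.56319808959961), 20.456771850585938)
cube 0.104 68 [0.4706 0.1243 0.1173] ((468.6077880859375, 123.57965087890625), (10.365569114685059, 39.727535247802734), 26.01564598083496)
cube 0.13 115 [0.4683 0.1236 0.1359] ((467.64117431640625, 123.24506378173828), (12.85657024383545, 39.69331741333008), 24.637527465820312)
```

{"fn": "send_rows", "kwargs": {"moves": [0,1.6,-2.8,0,0,0,-0.084,0,3.3,-5.6,0,0,0,-0.168,0,4.9,-8.4,0,0,0,-0.252,0,6.5,-11.2,0,0,0,-0.336,0,8.2,-14,0,0,0,-0.42], "grip_force": 10}}

```text
time: 0.52
position: [0.2647, 0.4561, 0.2361]
tool_rot: [0.352, 0.936, -0.001, -0.0]
ft_force: [0.9, -1.1, -0.6]
grip_width: 0.0616
grip_force: 0.0
```

{"fn": "send_rows", "kwargs": {"moves": [0,1.6,-2.8,0,0,0,-0.084,0,3.3,-5.6,0,0,0,-0.168,0,4.9,-8.4,0,0,0,-0.252,0,6.5,-11.2,0,0,0,-0.336,0,8.2,-14,0,0,0,-0.42]}}

```text
time: 0.93
position: [0.3468, 0.3161, 0.2363]
tool_rot: [0.54, 0.842, -0.0, -0.0]
ft_force: [-0.9, 0.0, -0.3]
grip_width: 0.0282
grip_force: 0.0
```

{"fn": "send_rows", "kwargs": {"moves": [0,1.6,-2.8,0,0,0,-0.084,0,3.3,-5.6,0,0,0,-0.168,0,4.9,-8.4,0,0,0,-0.252,0,6.5,-11.2,0,0,0,-0.336,0,8.2,-14,0,0,0,-0.42]}}

```text
time: 1.35
position: [0.4288, 0.1761, 0.2364]
tool_rot: [0.704, 0.711, -0.0, -0.0]
ft_force: [0.2, -0.1, 0.4]
grip_width: 0.0017
grip_force: 0.0
```

{"fn": "send_rows", "kwargs": {"moves": [0,1.6,-2.8,0,0,0,-0.084,0,3.3,-5.6,0,0,0,-0.168,0,4.9,-8.4,0,0,0,-0.252,0,6.5,-11.2,0,0,0,-0.336,0,8.2,-14,0,0,0,-0.42]}}

```text
time: 1.77
position: [0.5108, 0.0362, 0.2362]
tool_rot: [0.836, 0.548, -0.0, -0.0]
ft_force: [1.0, 0.9, -0.3]
grip_width: 0.0008
grip_force: 0.0
```

{"fn": "send_rows", "kwargs": {"moves": [0,0,0,-1,0,0,0,0,0,0,-2.5,0,0,0,0,0,0,-4,0,0,0,0,0,0,-5,0,0,0,0,0,0,-5,0,0,0]}}

```text
time: 2.18
position: [0.5089, 0.0378, 0.1843]
tool_rot: [0.835, 0.55, -0.002, -0.002]
ft_force: [-1.1, 0.7, -0.5]
grip_width: 0.0007
grip_force: 0.0
```

Run:
```python
from h import *
p,W,o=look("wrist"); cv2.imwrite("pics/w1.png",p); print(o["position"],o["ft_force"])
# plan: centre poses as arm angle grows, tangential offset t (cm) behind
A=np.array([53.9,-.95])
for t in(1.3,):
  for a in range(156,296,10):
    r=np.radians(a); c=A+4.5*np.array([np.cos(r),np.sin(r)])+t*np.array([np.sin(r),-np.cos(r)]); print(a,c.round(2))
```

```text
[0.50894354 0.03779793 0.18434331] [-1.146197    0.73080497 -0.47055875]
156 [50.32  2.07]
166 [49.85  1.4 ]
176 [49.5   0.66]
186 [49.29 -0.13]
196 [49.22 -0.94]
206 [49.29 -1.75]
216 [49.5  -2.54]
226 [49.84 -3.28]
236 [50.31 -3.95]
246 [50.88 -4.53]
256 [51.55 -5.  ]
266 [52.29 -5.35]
276 [53.08 -5.56]
286 [53.89 -5.63]
```

View pics/w1.png

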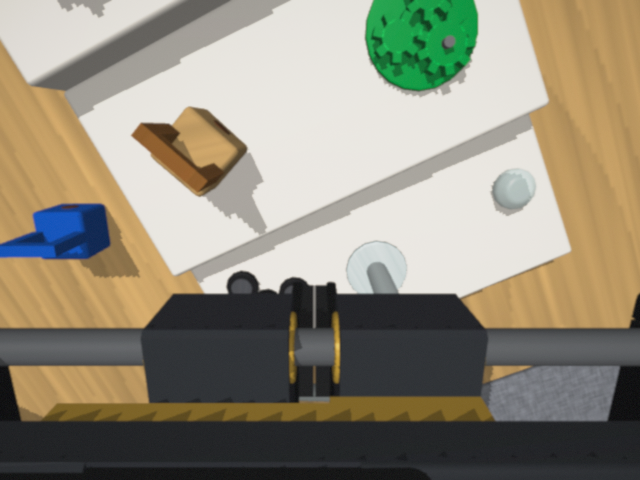

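The wrist view shows the post foot at (377,268). The closed fingers are at (315,345), beside the hook and clear of the cube at (195,150). I'll start pushing now.

{"fn": "send_rows", "kwargs": {"moves": [0,-0.7,-1.55,0,0,0,0,0,-0.9,-1.9,0,0,0,0.08,0,-1.15,-2.25,0,0,0,0.17,0,-1.35,-2.6,0,0,0,0.25,0,-1.5,-3.0,0,0,0,0.34]}}

```text
time: 2.65
position: [0.4957, 0.0081, 0.1874]
tool_rot: [0.729, 0.685, 0.0, 0.0]
ft_force: [-1.1, 1.0, 0.0]
grip_width: 0.0007
grip_force: 0.5
```

```bash
cat > hook.py <<'E'
from h import *
def hook():
    for n in("top","scene"):
        p,W,o=look(n); P=W.reshape(-1,3); A=np.array([.539,-.0095])
        d=P[:,:2]-A; r=np.hypot(*d.T)
        m=(P[:,2]>.176)&(P[:,2]<.2)&(r>.016)&(r<.075)
        q=d[m]; ang=np.degrees(np.arctan2(q[:,1],q[:,0]))%360
        h,e=np.histogram(ang,72,(0,360)); print(n,[(int(e[i]),int(h[i])) for i in np.argsort(-h)[:8] if h[i]])
    return o
E
python3 -c "
from hook import *
print(hook()['position'])"
```

```text
top []
scene [(145, 25), (140, 21), (150, 15), (155, 5), (170, 3), (175, 3), (135, 2), (165, 1)]
[0.49554311 0.00737116 0.18733415]
```

{"fn": "send_rows", "kwargs": {"moves": [0,-0.1,-0.3,0,0,0,0.07,0,-0.2,-0.6,0,0,0,0.14,0,-0.25,-0.95,0,0,0,0.21,0,-0.25,-1.25,0,0,0,0.28,0,-0.3,-1.6,0,0,0,0.35]}}

```text
time: 3.17
position: [0.4928, -0.0078, 0.1871]
tool_rot: [0.599, 0.8, 0.0, 0.0]
ft_force: [-0.7, 0.5, 0.3]
grip_width: 0.0007
grip_force: 0.5
```

{"fn": "send_rows", "kwargs": {"moves": [0,0,-0.3,0,0,0,0.07,0,0.05,-0.65,0,0,0,0.14,0,0.1,-0.95,0,0,0,0.21,0,0.2,-1.3,0,0,0,0.28,0,0.3,-1.6,0,0,0,0.35]}}

```text
time: 3.58
position: [0.4955, -0.024, 0.187]
tool_rot: [0.451, 0.893, -0.0, -0.0]
ft_force: [-1.4, 1.0, -0.6]
grip_width: 0.0008
grip_force: 0.5
```

```bash
python3 -c "
from hook import *
o=hook();print(o['position'],o['ft_force'],o['moment'])"
```

```text
top []
scene []
[ 0.49602161 -0.02457432  0.187014  ] [-0.36170226  0.74467474 -0.56600441] [0.00804804 0.21495955 0.01899806]
```

{"fn": "send_rows", "kwargs": {"moves": [0,0.1,-0.3,0,0,0,0.07,0,0.25,-0.6,0,0,0,0.14,0,0.4,-0.9,0,0,0,0.21,0,0.6,-1.15,0,0,0,0.28,0,0.8,-1.4,0,0,0,0.35]}}

```text
time: 4.1
position: [0.5035, -0.038, 0.1869]
tool_rot: [0.289, 0.957, -0.0, -0.0]
ft_force: [-0.3, 0.2, 0.4]
grip_width: 0.0003
grip_force: 0.5
```

```bash
python3 -c "
from hook import *
o=hook();print(o['position'],o['ft_force'],o['moment'])
a=look('scene')[0][180:320,240:420]; b=look('wrist')[0][200:420,160:480]
a=cv2.resize(a,None,fx=2.2,fy=2.2); b=cv2.resize(b,None,fx=1.2,fy=1.2)
c=np.zeros((a.shape[0]+b.shape[0],400,3),np.uint8); c[:a.shape[0],:a.shape[1]]=a; c[a.shape[0]:,:b.shape[1]]=b; cv2.imwrite('pics/s2.png',c)"
```

```text
top []
scene [(235, 9), (240, 4)]
[ 0.50427391 -0.03858431  0.18691072] [-0.27126884  0.08289633 -0.12047823] [-2.25899114e-02  1.54102014e-01 -7.33788510e-05]
```

View pics/s2.png

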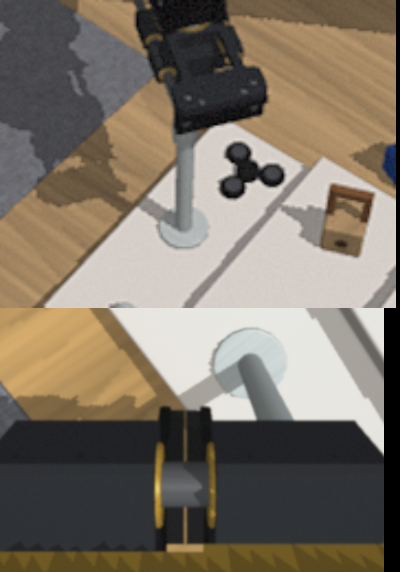

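{"fn": "send_rows", "kwargs": {"moves": [0,0.2,-0.25,0,0,0,0.06,0,0.4,-0.45,0,0,0,0.12,0,0.6,-0.6,0,0,0,0.18,0,0.85,-0.8,0,0,0,0.25,0,1.1,-0.95,0,0,0,0.31]}}

```text
time: 4.72
position: [0.5144, -0.0476, 0.1866]
tool_rot: [0.138, 0.99, -0.0, -0.0]
ft_force: [-1.5, 0.3, -0.0]
grip_width: 0.0007
grip_force: 0.6
```

{"fn": "send_rows", "kwargs": {"moves": [0,0.1,-0.05,0,0,0,0.025,0,0.2,-0.1,0,0,0,0.05,0,0.3,-0.15,0,0,0,0.075,0,0.4,-0.2,0,0,0,0.1,0,0.5,-0.25,0,0,0,0.12]}}

```text
time: 5.13
position: [0.5193, -0.0502, 0.1866]
tool_rot: [0.079, 0.997, -0.0, -0.0]
ft_force: [-1.5, -0.7, 0.6]
grip_width: 0.0003
grip_force: 0.6
```

{"fn": "send_rows", "kwargs": {"moves": [0,0.08,-0.03,0,0,0,0.02,0,0.16,-0.06,0,0,0,0.04,0,0.24,-0.09,0,0,0,0.06,0,0.32,-0.11,0,0,0,0.08,0,0.4,-0.13,0,0,0,0.1]}}

```text
time: 5.55
position: [0.5238, -0.0517, 0.1865]
tool_rot: [0.028, 1.0, -0.0, -0.0]
ft_force: [-1.0, -0.7, -0.1]
grip_width: 0.0005
grip_force: 0.7
```

{"fn": "send_rows", "kwargs": {"moves": [0,0.08,-0.02,0,0,0,0.02,0,0.16,-0.04,0,0,0,0.04,0,0.24,-0.06,0,0,0,0.06,0,0.32,-0.08,0,0,0,0.08,0,0.4,-0.1,0,0,0,0.1]}}

```text
time: 5.97
position: [0.5279, -0.0527, 0.1866]
tool_rot: [-0.023, 1.0, -0.0, 0.0]
ft_force: [-1.5, -1.3, -0.8]
grip_width: 0.0003
grip_force: 0.7
```

{"fn": "send_rows", "kwargs": {"moves": [0,0.08,-0.01,0,0,0,0.02,0,0.16,-0.02,0,0,0,0.04,0,0.24,-0.03,0,0,0,0.06,0,0.32,-0.04,0,0,0,0.08,0,0.4,-0.04,0,0,0,0.1]}}

```text
time: 6.38
position: [0.5304, -0.0532, 0.1864]
tool_rot: [-0.073, 0.997, -0.0, -0.002]
ft_force: [-5.1, -4.2, 2.0]
grip_width: 0.0007
grip_force: 3.1
```

{"fn": "send_rows", "kwargs": {"moves": [0,0.05,0,0,0,0,0,0,0.05,0,0,0,0,0,0,0.05,0,0,0,0,0,0,0.05,0,0,0,0,0,0,0.05,0,0,0,0,0]}}

```text
time: 6.8
position: [0.5304, -0.0532, 0.1864]
tool_rot: [-0.072, 0.997, 0.0, -0.002]
ft_force: [-4.7, -2.9, 3.1]
grip_width: 0.0006
grip_force: 2.9
```

{"fn": "send_rows", "kwargs": {"moves": [0,0.1,0,0,0,0,0,0,0.1,0,0,0,0,0,0,0.1,0,0,0,0,0,0,0.1,0,0,0,0,0,0,0.1,0,0,0,0,0]}}

```text
time: 7.22
position: [0.5305, -0.0532, 0.1863]
tool_rot: [-0.072, 0.997, 0.0, -0.003]
ft_force: [-7.1, -4.1, 3.3]
grip_width: 0.0003
grip_force: 3.8
```

{"fn": "send_rows", "kwargs": {"moves": [0,-0.6,0,0,0,0,0,0,-1.8,0,0,0,0,0,0,-3.5,0,0,0,0,0,0,-3.5,0,2.5,0,0,0,0.3,-3.5,0,5,0,0,0]}}

```text
time: 7.63
position: [0.4968, -0.0521, 0.2359]
tool_rot: [-0.072, 0.997, 0.001, -0.001]
ft_force: [0.7, -0.4, 0.9]
grip_width: 0.0029
grip_force: 0.0
```

{"fn": "send_rows", "kwargs": {"moves": [0.7,-0.6,3,0,0,0,0.06,0.7,-1.2,6.5,0,0,0,0.12,0.7,-2,10,0,0,0,0.18,0.7,-2.6,14,0,0,0,0.24,0.7,-3,17.5,0,0,0,0.26]}}

```text
time: 8.05
position: [0.468, 0.1244, 0.237]
tool_rot: [-0.201, 0.98, 0.001, 0.001]
ft_force: [1.5, 0.2, -0.1]
grip_width: 0.0328
grip_force: 0.0
```

```bash
cat > m.py <<'E'
from h import *
np.set_printoptions(precision=4,suppress=True)
def rect(q): 
    return cv2.minAreaRect((q[:,:2]*1000).astype(np.float32)) if len(q)>3 else None
for n in("wrist","top","scene"):
    p,W,o=look(n); P=W.reshape(-1,3)
    cv2.imwrite(f"pics/m_{n}.png",p)
    m=(P[:,2]>.13)&(P[:,2]<.141)&(abs(P[:,0]-.468)<.035)&(abs(P[:,1]-.123)<.035)
    print(n,"loop",m.sum(),P[m].mean(0),rect(P[m]))
    d=P[:,:2]-[.539,-.0095]; r=np.hypot(*d.T); z=P[:,2]
    t=(z>.19)&(z<.21)&(r<.014); a=(z>.18)&(z<.2)&(r>.018)&(r<.06)&(d[:,1]<0)
    if t.sum()>3: print(" turret",t.sum(),rect(P[t]))
    if a.sum()>3:
        v=cv2.fitLine((P[a][:,:2]).astype(np.float32),cv2.DIST_HUBER,0,.001,.001).ravel(); print(" arm",a.sum(),v,np.degrees(np.arctan2(v[1],v[0]))%180+180,P[a][:,2].max())
print(o["position"],o["tool_rot"],o["ft_force"])
E
python3 m.py
```

```text
wrist loop 874 [0.47   0.1198 0.1351] ((470.55621337890625, 119.8415756225586), (8.648916244506836, 39.736846923828125), 24.07722282409668)
 turret 1671 ((539.6781005859375, -8.683856010437012), (23.421361923217773, 17.88105583190918), 16.45328140258789)
top loop 23 [0.4705 0.1121 0.1358] ((471.650634765625, 111.5663833618164), (7.382868766784668, 16.3853759765625), 19.16351890563965)
 turret 113 ((538.5818481445312, -9.894120216369629), (19.97913360595703, 23.252643585205078), 84.48108673095703)
 arm 75 [ 0.1472 -0.9891  0.5414 -0.0384] 278.46548 0.1939419725093251
scene loop 112 [0.4686 0.1234 0.1361] ((467.30462646484375, 123.15573120117188), (11.546101570129395, 39.606048583984375), 24.276031494140625)
 turret 131 ((538.892822265625, -9.64082145690918), (23.157638549804688, 22.51637840270996), 40.27050018310547)
 arm 75 [ 0.1401 -0.9901  0.545  -0.0537] 278.05573 0.19606042204243665
[0.4674 0.1268 0.2369] [-0.2035  0.9791  0.0013  0.0011] [-0.7617 -0.4424 -0.2934]
```

{"fn": "send_rows", "kwargs": {"moves": [0.75,0.1,-0.4,0,0,0,0.01,0.75,0.1,-0.4,-2,0,0,0.01,0.75,0.1,-0.4,-4,0,0,0.01,0.75,0.1,-0.4,-6,0,0,0.01,0.75,0.1,-0.4,-7,0,0,0.01]}}

```text
time: 8.62
position: [0.4692, 0.116, 0.1648]
tool_rot: [-0.204, 0.979, 0.0, -0.001]
ft_force: [-1.0, 0.5, -0.3]
grip_width: 0.0647
grip_force: 0.0
```

{"fn": "send_rows", "kwargs": {"moves": [0.75,0,0,0,0,0,0,0.75,0,0,0,0,0,0]}}

```text
time: 8.78
position: [0.4698, 0.1165, 0.1663]
tool_rot: [-0.204, 0.979, 0.0, -0.0]
ft_force: [0.0, -0.0, 0.7]
grip_width: 0.065
grip_force: 0.0
```

```bash
python3 m.py
```

```text
wrist loop 1670 [0.4698 0.1199 0.1349] ((470.53790283203125, 120.09182739257812), (9.09496021270752, 40.02359390258789), 24.15622901916504)
top loop 0 [nan nan nan] None
 turret 118 ((537.9713745117188, -10.73949146270752), (21.868860244750977, 23.655654907226562), 84.97606658935547)
 arm 75 [ 0.1241 -0.9923  0.5431 -0.0481] 277.13126 0.19420447629287702
scene loop 115 [0.4682 0.1237 0.1357] ((467.8144226074219, 123.33171844482422), (12.383695602416992, 39.409671783447266), 28.052047729492188)
 turret 131 ((538.650390625, -9.744672775268555), (24.51726722717285, 23.320114135742188), 69.01717376708984)
 arm 74 [ 0.1124 -0.9937  0.5438 -0.0462] 276.45193 0.19459317573915283
[0.4704 0.117  0.1672] [-0.2044  0.9789 -0.0002  0.001 ] [-0.4964 -0.7686 -0.2497]m.py:9: RuntimeWarning: Mean of empty slice.
  print(n,"loop",m.sum(),P[m].mean(0),rect(P[m]))
  ret = um.true_divide(
```

View pics/m_wrist.png

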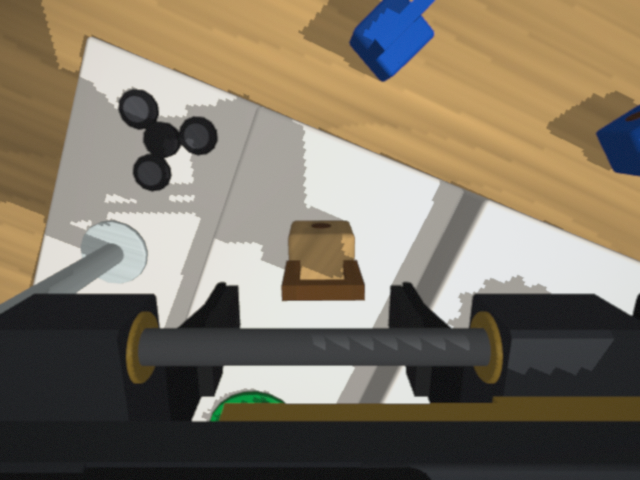

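The wrist view shows the loop at (323,280), between the open fingers at (215,330) and (420,330). I'll shift about 4 mm in y, descend and grip.

{"fn": "send_rows", "kwargs": {"moves": [0.75,-0.1,0.4,-1,0,0,0,0.75,-0.1,0.4,-2.5,0,0,0,0.75,-0.1,0.4,-4,0,0,0,0.75,-0.1,0.4,-4.7,0,0,0,0.75,-0.1,0.4,-4.7,0,0,0]}}

```text
time: 9.35
position: [0.4679, 0.1218, 0.119]
tool_rot: [-0.205, 0.979, 0.0, -0.001]
ft_force: [-1.1, -0.0, 0.4]
grip_width: 0.0652
grip_force: 0.0
```

{"fn": "send_rows", "kwargs": {"moves": [0.6,0,0,0,0,0,0,0.5,0,0,0,0,0,0,0.4,0,0,0,0,0,0,0.3,0,0,0,0,0,0,0.3,0,0,0,0,0,0], "grip_force": 8}}

```text
time: 9.77
position: [0.4687, 0.122, 0.1201]
tool_rot: [-0.205, 0.979, -0.0, 0.001]
ft_force: [0.6, 1.2, 0.5]
grip_width: 0.0401
grip_force: 8.8
```

{"fn": "send_rows", "kwargs": {"moves": [0.3,0,0,1,0,0,0,0.3,0,0,4,0,0,0,0.3,0,0,7.5,0,0,-0.08,0.3,0,0,11,0,0,-0.18,0.3,0,0,14.5,0,0,-0.28], "grip_force": 12}}

```text
time: 10.18
position: [0.4676, 0.122, 0.266]
tool_rot: [-0.064, 0.998, 0.0, -0.0]
ft_force: [1.3, -0.5, -0.9]
grip_width: 0.0399
grip_force: 12.0
```

{"fn": "send_rows", "kwargs": {"moves": [0.3,0.5,-1.5,2,0,0,-0.1,0.3,1.3,-4,3.5,0,0,-0.2,0.3,2.2,-6.6,3.5,0,0,-0.3,0.3,3.2,-9.3,3.5,0,0,-0.4,0.3,4.2,-12,3.5,0,0,-0.5]}}

```text
time: 10.6
position: [0.5102, 0.0011, 0.3003]
tool_rot: [0.184, 0.983, 0.0, 0.001]
ft_force: [0.2, -0.4, -0.5]
grip_width: 0.0401
grip_force: 12.0
```

{"fn": "send_rows", "kwargs": {"moves": [0.3,0.9,-2.6,0,0,0,-0.1,0.3,1.8,-5.2,0,0,0,-0.2,0.3,2.7,-7.8,0,0,0,-0.3,0.3,3.6,-10.4,0,0,0,-0.4,0.3,4.3,-12.6,0,0,0,-0.5]}}

```text
time: 11.02
position: [0.5535, -0.1259, 0.2995]
tool_rot: [0.423, 0.906, -0.0, 0.0]
ft_force: [0.3, 0.4, -0.0]
grip_width: 0.0401
grip_force: 12.0
```

{"fn": "send_rows", "kwargs": {"moves": [0.3,0,0,0,0,0,-0.11,0.3,0,0,-1,0,0,-0.22,0.3,0,0,-2,0,0,-0.33,0.3,0,0,-3,0,0,-0.44,0.3,0,0,-4,0,0,-0.57]}}

```text
time: 11.43
position: [0.5529, -0.124, 0.2591]
tool_rot: [0.659, 0.753, -0.0, -0.0]
ft_force: [0.3, 0.4, -0.9]
grip_width: 0.0402
grip_force: 12.0
```

```bash
cat > m2.py <<'E'
from h import *
np.set_printoptions(precision=4,suppress=True)
for n in("top","scene"):
    p,W,o=look(n); P=W.reshape(-1,3); cv2.imwrite(f"pics/n_{n}.png",p)
    d=P[:,:2]-[.5388,-.0097]; r=np.hypot(*d.T); z=P[:,2]
    a=(z>.18)&(z<.2)&(r>.018)&(r<.06)&(d[:,1]<0)
    t=(z>.165)&(z<.21)&(r<.014)
    if a.sum()>3:
        v=cv2.fitLine((P[a][:,:2]).astype(np.float32),cv2.DIST_HUBER,0,.001,.001).ravel(); m=P[a].mean(0)-[.5388,-.0097,0]
        print(n," arm",a.sum(),np.degrees(np.arctan2(v[1],v[0]))%180+180,"via axis",np.degrees(np.arctan2(m[1],m[0]))%360)
print(o["position"],o["tool_rot"],np.degrees(R.from_quat(o["tool_rot"]).as_matrix()[:,1]@[0,0,1]),o["ft_force"],o["q"],o["grip_width"])
E
python3 m2.py
```

```text
scene  arm 74 277.7793 via axis 277.063154354359
[ 0.5517 -0.1235  0.2569] [ 0.6602  0.7511 -0.0006 -0.0022] -0.22314493629381468 [-0.7052 -0.1937 -2.9732] [-0.4179  0.4251  1.5579  0.0001  1.1632 -0.5465] 0.03972369532781093
```

{"fn": "send_rows", "kwargs": {"moves": [0.3,0.1,0,-1.5,0,0,0,0.3,0.1,0,-3.5,0,0,0,0.3,0.1,0,-5,0,0,0,0.3,0.1,0,-5.8,0,0,0,0.3,0.1,0,-5.8,0,0,0]}}

```text
time: 11.95
position: [0.5532, -0.1236, 0.2002]
tool_rot: [0.655, 0.755, -0.001, -0.002]
ft_force: [-0.2, 0.6, -0.3]
grip_width: 0.04
grip_force: 12.0
```

```bash
cat >> m2.py <<'E'
# cube points near gripper, from scene
T=o["position"]; M=R.from_quat(o["tool_rot"]).as_matrix()
L=(P-T)@M   # tool coords
k=(abs(L[:,0])<.03)&(abs(L[:,1])<.03)&(L[:,2]>.02)&(L[:,2]<.062)
print("cube in tool",k.sum(),L[k].min(0),L[k].max(0))
c=cv2.resize(p[170:320,240:400],None,fx=3,fy=3); cv2.imwrite("pics/n_c.png",c)
E
python3 m2.py
```

```text
scene  arm 74 276.3001 via axis 277.3605283643377
[ 0.554  -0.1239  0.2013] [ 0.6557  0.7551 -0.0002 -0.0006] -0.06462687047703998 [-0.422   1.4234 -0.4837] [-0.4168  0.4951  1.6142 -0.      1.0337 -0.5575] 0.03930923985481343
cube in tool 333 [-0.0169 -0.0221  0.02  ] [0.024  0.0184 0.0602]
```

View pics/n_c.png

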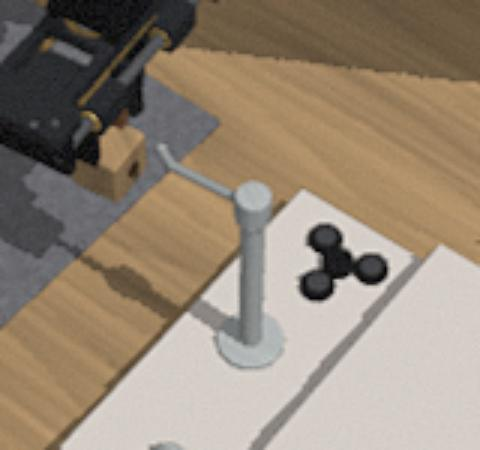

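The cube hangs upright in the gripper at crop (115,165), lined up outside the hook tip at (162,150). I'll slide it inward slowly.

{"fn": "send_rows", "kwargs": {"moves": [0.3,-0.1,0.9,0,0,0,0,0.3,-0.23,1.8,0,0,0,0,0.3,-0.35,2.7,0,0,0,0,0.3,-0.45,3.4,0,0,0,0,0.3,-0.52,4,0,0,0,0]}}

```text
time: 12.47
position: [0.5488, -0.0826, 0.202]
tool_rot: [0.656, 0.755, 0.0, 0.0]
ft_force: [0.3, 0.3, -1.2]
grip_width: 0.0398
grip_force: 12.0
```

{"fn": "send_rows", "kwargs": {"moves": [0.3,-0.07,0.6,0,0,0,0,0.3,-0.15,1.2,0,0,0,0,0.3,-0.23,1.8,0,0,0,0,0.3,-0.31,2.4,0,0,0,0,0.3,-0.34,2.65,0,0,0,0]}}

```text
time: 12.88
position: [0.5454, -0.0566, 0.2015]
tool_rot: [0.656, 0.755, -0.0, -0.0]
ft_force: [0.1, 1.0, -1.0]
grip_width: 0.0402
grip_force: 12.0
```

```bash
python3 m2.py
```

```text
scene  arm 148 187.07336 via axis 278.26843993049886
[ 0.5453 -0.0565  0.2015] [ 0.656   0.7547  0.     -0.0004] -0.026224000231350353 [-0.5368  0.5037 -1.2074] [-0.3073  0.4704  1.6628  0.0004  1.009  -0.4472] 0.03999146622128188
cube in tool 254 [-0.0136 -0.0224  0.02  ] [0.0232 0.0188 0.0586]
```

View pics/n_c.png

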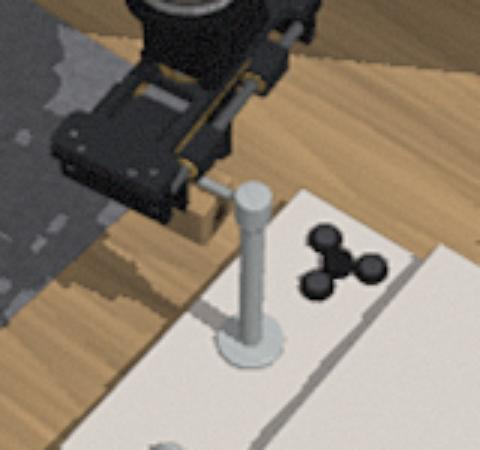

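The arm runs through the loop with no contact force, at crop (215,188). Now I'll lower it.

{"fn": "send_rows", "kwargs": {"moves": [0.3,0,0,-0.4,0,0,0,0.3,0,0,-0.8,0,0,0,0.3,0,0,-1.1,0,0,0,0.3,0,0,-1.4,0,0,0,0.3,0,0,-1.5,0,0,0]}}

```text
time: 13.4
position: [0.5453, -0.0577, 0.1857]
tool_rot: [0.656, 0.754, -0.0, -0.001]
ft_force: [0.1, 0.4, -1.1]
grip_width: 0.0401
grip_force: 12.0
```

{"fn": "send_rows", "kwargs": {"moves": [0.3,0,0,-0.08,0,0,0,0.3,0,0,-0.15,0,0,0,0.3,0,0,-0.2,0,0,0,0.3,0,0,-0.25,0,0,0,0.3,0,0,-0.25,0,0,0]}}

```text
time: 13.82
position: [0.5457, -0.0575, 0.1841]
tool_rot: [0.656, 0.754, 0.0, 0.0]
ft_force: [0.5, -0.7, -0.6]
grip_width: 0.0399
grip_force: 12.0
```

{"fn": "send_rows", "kwargs": {"moves": [0.3,0,0,-0.05,0,0,0,0.3,0,0,-0.1,0,0,0,0.3,0,0,-0.1,0,0,0]}}

```text
time: 14.07
position: [0.5456, -0.0575, 0.183]
tool_rot: [0.656, 0.755, 0.0, -0.0]
ft_force: [-0.5, -0.2, -0.5]
grip_width: 0.0397
grip_force: 12.0
```

{"fn": "send_rows", "kwargs": {"moves": [0.3,0,0,-0.05,0,0,0,0.3,0,0,-0.1,0,0,0,0.3,0,0,-0.1,0,0,0]}}

```text
time: 14.32
position: [0.5457, -0.0576, 0.1821]
tool_rot: [0.656, 0.754, 0.0, 0.0]
ft_force: [-0.3, -0.4, -1.1]
grip_width: 0.04
grip_force: 12.0
```

{"fn": "send_rows", "kwargs": {"moves": [0.3,0,0,-0.05,0,0,0,0.3,0,0,-0.1,0,0,0,0.3,0,0,-0.1,0,0,0]}}

```text
time: 14.57
position: [0.5458, -0.0576, 0.1818]
tool_rot: [0.656, 0.755, 0.0, 0.0]
ft_force: [-1.1, 1.1, 4.9]
grip_width: 0.0401
grip_force: 12.0
```

{"fn": "send_rows", "kwargs": {"moves": [0.3,0,0,-0.04,0,0,0,0.3,0,0,-0.08,0,0,0,0.3,0,0,-0.08,0,0,0]}}

```text
time: 14.82
position: [0.5459, -0.0576, 0.1815]
tool_rot: [0.656, 0.755, 0.0, 0.0]
ft_force: [-2.9, 0.0, 7.8]
grip_width: 0.0398
grip_force: 12.0
```

Upward force shows that the loop's top bar has seated on the arm. I'll unload slightly and then open.

{"fn": "send_rows", "kwargs": {"moves": [0.3,0,0,0.12,0,0,0,0.3,0,0,0.12,0,0,0,0.47,0,0,0.12,0,0,0,0.5,0,0,0.12,0,0,0,0.55,0,0,0.12,0,0,0], "grip_force": 5}}

```text
time: 15.23
position: [0.5455, -0.0575, 0.1811]
tool_rot: [0.656, 0.755, -0.0, -0.0]
ft_force: [0.5, -0.2, -0.3]
grip_width: 0.0447
grip_force: 0.0
```

{"fn": "send_rows", "kwargs": {"moves": [0.65,0,0,0,0,0,0,0.7,0,0,0,0,0,0,0.7,0,0,0,0,0,0,0.7,0,0,0,0,0,0,0.7,0,0,0,0,0,0]}}

```text
time: 15.65
position: [0.5456, -0.0575, 0.1814]
tool_rot: [0.656, 0.754, -0.0, -0.0]
ft_force: [-0.7, -0.4, 0.4]
grip_width: 0.0602
grip_force: 0.0
```

```bash
python3 m2.py
```

```text
scene  arm 76 191.49477 via axis 259.84267375435854
[ 0.5457 -0.0576  0.1814] [0.6563 0.7545 0.     0.    ] 0.0011505131022692201 [ 0.1438  0.412  -0.0984] [-0.3088  0.4989  1.6809  0.      0.9618 -0.4478] 0.06089407226260669
cube in tool 230 [-0.0051 -0.0173  0.02  ] [0.0235 0.0189 0.0593]
```

View pics/n_c.png

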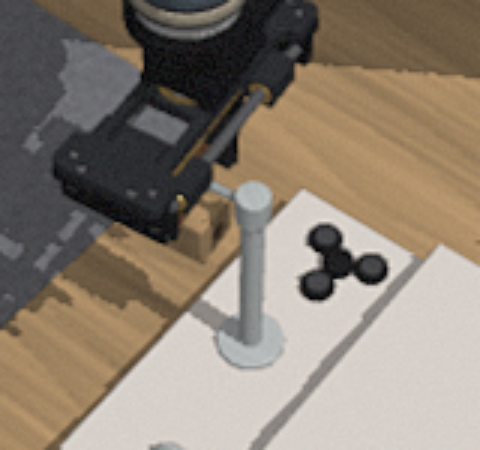

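The cube hangs at crop (205,230) and is released. I'll retreat upward slowly, then wait for it to settle.

{"fn": "send_rows", "kwargs": {"moves": [0.7,0,0,1,0,0,0,0.7,0,0,2,0,0,0,0.7,0,0,3.5,0,0,0,0.7,0,0,5.5,0,0,0,0.7,0,0,8,0,0,0]}}

```text
time: 16.17
position: [0.545, -0.0573, 0.2624]
tool_rot: [0.656, 0.755, -0.0, -0.001]
ft_force: [0.2, -0.1, -1.0]
grip_width: 0.0607
grip_force: 0.0
```

{"fn": "send_rows", "kwargs": {"moves": [0.7,-2,-2,3,0,0,0,0.7,-4,-4,5,0,0,0,0.7,-6,-7,5,0,0,0,0.7,-6,-10,5,0,0,0,0.7,-6,-12,5,0,0,0]}}

```text
time: 16.58
position: [0.4851, -0.1798, 0.3139]
tool_rot: [0.657, 0.754, -0.0, 0.002]
ft_force: [0.7, -0.2, -0.2]
grip_width: 0.061
grip_force: 0.0
```

{"fn": "send_rows", "kwargs": {"moves": [0.7,0,0,0,0,0,0,0.7,0,0,0,0,0,0,0.7,0,0,0,0,0,0,0.7,0,0,0,0,0,0,0.7,0,0,0,0,0,0]}}

```text
time: 17.0
position: [0.4857, -0.1763, 0.3115]
tool_rot: [0.656, 0.755, 0.0, -0.0]
ft_force: [0.1, 0.8, 0.1]
grip_width: 0.0612
grip_force: 0.0
```

```bash
python3 m2.py
```

```text
top  arm 139 181.61586 via axis 277.05446747151655
scene  arm 173 183.63872 via axis 278.8803376375991
[ 0.4857 -0.1764  0.3115] [ 0.6557  0.755   0.0001 -0.0002] -0.011678822023545357 [ 0.4983 -0.3485  0.4525] [-0.565   0.2943  1.6038  0.0002  1.2439 -0.7056] 0.060581683257523763Traceback (most recent call last):
  File "m2.py", line 16, in <module>
    print("cube in tool",k.sum(),L[k].min(0),L[k].max(0))
                                 ~~~~~~~~^^^
    return umr_minimum(a, axis, None, out, keepdims, initial, where)
ValueError: zero-size array to reduction operation minimum which has no identity
```

That crop is the old image, because the script stopped before saving a new one. The arm angle is still about 277–278°. I'll wait a little longer for any swing to die out, then take a fresh picture.

{"fn": "send_rows", "kwargs": {"moves": [0.7,0,0,0,0,0,0,0.7,0,0,0,0,0,0,0.7,0,0,0,0,0,0,0.7,0,0,0,0,0,0,0.7,0,0,0,0,0,0]}}

```text
time: 17.52
position: [0.4857, -0.1775, 0.3114]
tool_rot: [0.656, 0.755, -0.0, -0.0]
ft_force: [0.3, 0.1, 0.1]
grip_width: 0.061
grip_force: 0.0
```

{"fn": "send_rows", "kwargs": {"moves": [0.7,0,0,0,0,0,0,0.7,0,0,0,0,0,0,0.7,0,0,0,0,0,0,0.7,0,0,0,0,0,0,0.7,0,0,0,0,0,0]}}

```text
time: 17.93
position: [0.4856, -0.1776, 0.3115]
tool_rot: [0.656, 0.754, 0.0, -0.0]
ft_force: [0.9, 0.4, -0.2]
grip_width: 0.0612
grip_force: 0.0
```

Run:
```python
from h import *
a=look("scene")[0][170:320,240:400]; b=look("top")[0][170:320,220:380]
cv2.imwrite("pics/f.png",np.hstack([cv2.resize(x,None,fx=2.5,fy=2.5) for x in(a,b)]))
```

```text
(no output)
```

View pics/f.png

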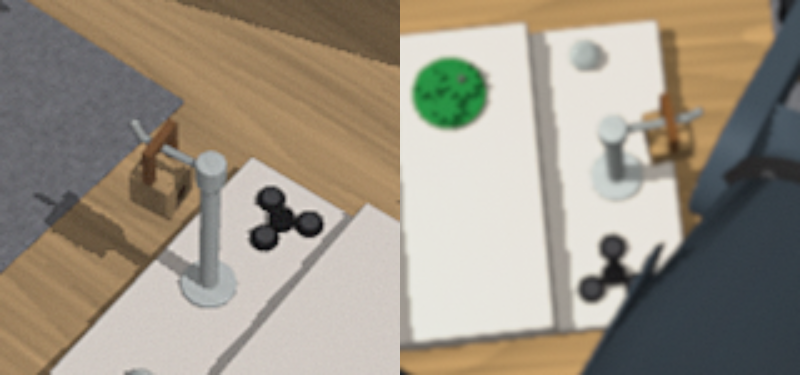

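The cube hangs freely on the arm by its loop: left crop (160,165), right crop (670,125). The hook faces the mat, and the gripper is clear of it.

```bash
python3 -c "
from rig import workorder
print(workorder.hand_in())"
```

```text
the job is handed in; nothing more can be done
None
```

The hook was pushed round to its stop (about 7 N felt), the worry cube hangs freely from it by its loop, the other toys were not touched, and the job was handed in at about 18 s of the 72 s allowed.

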